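# Close the three pots with their own lids

### The arm

A 7-joint arm with a two-finger parallel gripper is mounted at the origin on a cart in front of the work surface, level with it; the furniture and walls round the work are solid. World frame = base frame: x ahead of the robot, y to its left, z up, the work surface at z = 0. Lengths are in m, angles in rad, forces in N, time in s.
With the tool pointing down it reaches from about 0.35 to 0.9 m from the base axis. Payload 19.9 kg.
Tool frame: the origin (TCP) lies midway between the tips of the shut fingers; the grasp point (between the pads) lies robot.tcp_to_grasp behind it (robot.tcp_to_grasp is the distance from the TCP to the grasp point, in m); z points along the fingers, y is the line along which they close (so a half turn about z gives the same grasp; the last joint's range is limited). The gripper opens to 85 mm and grips with 20 to 120 N. Pads are 22 mm wide; open, the fingers measure 114 mm over their backs; the gripper's body (76 mm by 85 mm) begins 54 mm behind the grasp point. The pads swing forward as they close: fully open they stand 13 mm farther back than shut.
Start: joints at [-1.391, 0.417, -0.01, 1.614, 0.005, 1.111, -0.053], TCP at [0.137, 0.61, 0.231] pointing down, gripper open.
Joint ranges: [-2.81, 2.81], [-0.39, 2.02], [-1.27, 1.25], [0.06, 2.57], [-1.19, 4.33], [0.19, 2], [-2.82, 2.82]. Speed limits (rad/s): [1.89, 1.89, 2.39, 2.39, 3.01, 3.01, 3.01].

### API

Orientations are given as a unit quaternion [x, y, z, w].
In Python, from plant import robot gives the robot as it stands. The module is installed in compiled form; this text tells all that it offers.
- The arm moves only by the tool step_arm, never from a script. Its argument "steps" is a list of rows, each an object with "linear": the shift along the tool's x, y, z in m, a list of three; "yaw": the turn about the tool's z in degrees; "jaw": the opening, from 0 (shut) to 1 (fully open). A call has exactly 10 rows; each row shifts and turns the commanded pose from where the row before left it, along the tool's axes as they then stand; what a row does not reach is not made up. A row lasts 1/12 s, in which the tool goes at most 41.7 mm and 7.16 degrees, less where a joint would pass 70% of its speed; a pose out of reach is approached as far as the arm can. A call is refused whole if a number of a shift passes 0.0417 or a number of a turn 7.16, either way. A call with a gripper value outside its range is refused whole. The fingers move at their own pace and stop on an object; "newtons" is the grip in N (left out, the last holds). Time passes only in rows, so rows that do not move let the fingers close, or fill a call up. It gives the time, the measured TCP pose, the force, the opening and the grip force at its end, in the units of the state.
- robot.get_state(): the state, without advancing time (a new reading comes with each control period).
- robot.read_camera(name): name is "scene" or "top" or "wrist"; returns a dict with "pixels" (480x640x3 uint8, red, green, blue), "intrinsics" (3x3 intrinsics, pixels), "distortion" ([k1, k2, p1, p2, k3] as OpenCV has them; the pictures are not rectified), "rvec" (rotation vector, rad) and "tvec" (3), from world to camera coordinates, as OpenCV has them. Camera axes: x right, y down, z forward; pixel columns grow to the right and rows downward; lengths in m; the calibration is good to about 2 mm. A picture is of the moment at which its call begins. There is no depth.
- robot.finish_job(): hands the job in; it is judged then, once.
The state is a dict: "time": time; "qpos": joint angles; "joint_vel": joint speeds; "effort": joint torques, N m; "position": TCP position; "orientation": TCP orientation; "contact_force": force on the tool from outside, world axes, zero at the start; "moment": the same for the moment, N m; "finger_gap": finger opening in m; "grasp_force": force on a finger pad.
Only numpy, scipy, OpenCV 4.12 (cv2) and the standard library are available. Lean on these libraries where they do the work, as an engineer would, in place of code of your own. Each camera call takes 0.05 s, during which the arm holds its last target. There are 200 camera calls.

### The job

Close the three round steel pots: pick out the three round lids from the things on the table and set each one on the pot it fits, fully home and level, with its disc resting on the rim all round. Leave the pots standing where they are, and do not move the oblong lid or the dough ring.

Things in the scene. Friction and masses are not known exactly. Their poses are not given: they have to be found in the camera images.
- pot_small: The small open round straight-sided steel pot, 62 mm outside diameter, 60 mm high, wall 3 mm (mouth 56 mm across), standing loose and empty on the table. Origin: centre of its underside; z up; the rim is 60 mm above the origin.
- pot_medium: The medium open round straight-sided steel pot, 81 mm outside diameter, 60 mm high, wall 3 mm (mouth 75 mm across), standing loose and empty on the table. Origin: centre of its underside; z up; the rim is 60 mm above the origin.
- pot_large: The large open round straight-sided steel pot, 100 mm outside diameter, 60 mm high, wall 3 mm (mouth 94 mm across), standing loose and empty on the table. Origin: centre of its underside; z up; the rim is 60 mm above the origin.
- lid_small: The small round steel lid, fits the small pot; lies right way up. Disc 66 mm across, from 9 to 12 mm above the origin; below it a tapered plug (38 mm across at the bottom, 50 at the disc) that enters the mouth; black round knob in the middle, 22 mm across from 22 to 44 mm up, on a 14 mm neck. Origin: centre of the plug's underside; z up; when seated, 51 mm above the pot's origin.
- lid_medium: The medium round steel lid, fits the medium pot; lies right way up. Disc 85 mm across, from 9 to 12 mm above the origin; below it a tapered plug (57 mm across at the bottom, 69 at the disc) that enters the mouth; black round knob in the middle, 22 mm across from 22 to 44 mm up, on a 14 mm neck. Origin: centre of the plug's underside; z up; when seated, 51 mm above the pot's origin.
- lid_large: The large round steel lid, fits the large pot; lies right way up. Disc 104 mm across, from 9 to 12 mm above the origin; below it a tapered plug (76 mm across at the bottom, 88 at the disc) that enters the mouth; black round knob in the middle, 22 mm across from 22 to 44 mm up, on a 14 mm neck. Origin: centre of the plug's underside; z up; when seated, 51 mm above the pot's origin.
- lid_oblong: An oblong steel lid, 96 x 72 mm, with the same black knob; overall height 44 mm. It fits none of the pots and stays where it lies. Origin: centre of its underside.
- dough_ring: A plain open steel dough cutter ring, 66 mm across, 40 mm high, no knob; not part of the job, stays where it stands. Origin: centre of its underside.
Things that resemble listed ones, but are neither listed nor needed, are in the scene too. Leave any turquoise look-alike of the lid_medium alone.

How it is judged:
At the end, for the whole second after the job is handed in: Each round lid sits on the pot of its own size: centres within 8 mm, its height within 4 mm of fully seated, level and the pot upright within 0.08 rad, the pot standing on the table, everything at rest and released (horizontal distance between lid_small and pot_small below 0.008 m and z of lid_small in the frame of pot_small between 0.047 and 0.055 m and angle between each of lid_small, pot_small, lid_medium, pot_medium, lid_large, pot_large's own z axis and vertical below 0.08 rad and height (world z) of each of pot_small, pot_medium, pot_large below 0.01 m and linear speed of each of lid_small, pot_small, lid_medium, pot_medium, lid_large, pot_large below 0.02 m/s and horizontal distance between lid_medium and pot_medium below 0.008 m and z of lid_medium in the frame of pot_medium between 0.047 and 0.055 m and horizontal distance between lid_large and pot_large below 0.008 m and z of lid_large in the frame of pot_large between 0.047 and 0.055 m); the robot touches nothing.
It fails at once if the small pot was pushed more than 30 mm from its place (distance of pot_small from where it was at the start of the episode above 0.03 m).
It fails at once if the medium pot was pushed more than 30 mm from its place (distance of pot_medium from where it was at the start of the episode above 0.03 m).
It fails at once if the large pot was pushed more than 30 mm from its place (distance of pot_large from where it was at the start of the episode above 0.03 m).
It fails at once if the oblong lid was moved more than 20 mm (distance of lid_oblong from where it was at the start of the episode above 0.02 m).
It fails at once if the dough ring was moved more than 20 mm (distance of dough_ring from where it was at the start of the episode above 0.02 m).
It also fails if it takes over 83 s, if anything falls off the work surface, if the arm or the gripper's body presses on something with over 40 N, if the wrist force passes 120 N, or if a joint passes its speed limit or range.

## Working session

There is one attempt and no reset: what is moved stays moved. The work goes in short steps, Python scripts to look and compute and a tool call to move; the robot and the scene stay as the last step left them, time stands still between calls to the robot, and variables do not carry over. Pictures are saved under pics/ and viewed, at most 14 in all, crops included, and the job is handed in when it is done.

Besides the shell and the picture viewer there is one more tool, called as a command line: name --argument value ..., lists and objects as JSON in quotes. step_arm: Moves the arm, as the interface text tells. Its arguments: {"type":"object","properties":{"steps":{"type":"array"},"newtons":{"type":"number"}},"required":["steps"]}

```bash
mkdir -p pics; cat > h.py <<'E'
import numpy as np, cv2, pickle
from plant import robot
def snap(n,f):
    c=robot.read_camera(n); cv2.imwrite(f'pics/{f}.png',c['pixels'][:,:,::-1]); pickle.dump(c,open(f'pics/{f}.pkl','wb')); return c
def load(f): return pickle.load(open(f'pics/{f}.pkl','rb'))
def ray(c,px,z):
    p=cv2.undistortPoints(np.array([[px]],float),np.array(c['intrinsics'],float),np.array(c['distortion'],float))[0,0]
    R=cv2.Rodrigues(np.array(c['rvec'],float))[0]; t=np.array(c['tvec'],float).ravel()
    o=-R.T@t; d=R.T@np.array([p[0],p[1],1]); return o+d*(z-o[2])/d[2]
def proj(c,P):
    return cv2.projectPoints(np.array(P,float).reshape(-1,3),np.array(c['rvec'],float),np.array(c['tvec'],float),np.array(c['intrinsics'],float),np.array(c['distortion'],float))[0][:,0]
E
python3 - <<'E'
from h import *
snap('top','top0');snap('scene','sc0')
s=robot.get_state();print(s['time'],s['position'],s['orientation'],robot.tcp_to_grasp,s['finger_gap'])
c=load('top0');R=cv2.Rodrigues(np.array(c['rvec'],float))[0];print(R,-R.T@np.array(c['tvec']).ravel())
E
```

```text
0.1 [0.1374284  0.60939074 0.23071793] [ 1.10666387e-01  9.93857456e-01 -5.53755596e-04 -2.64370768e-05] 0.0187 0.0855865273745435
[[-0.01801888 -0.99926741  0.03376338]
 [-0.9976972   0.01576161 -0.06596869]
 [ 0.06538819 -0.03487431 -0.9972503 ]] [ 0.43033838 -0.01981986  0.88410839]
```

View pics/top0.png

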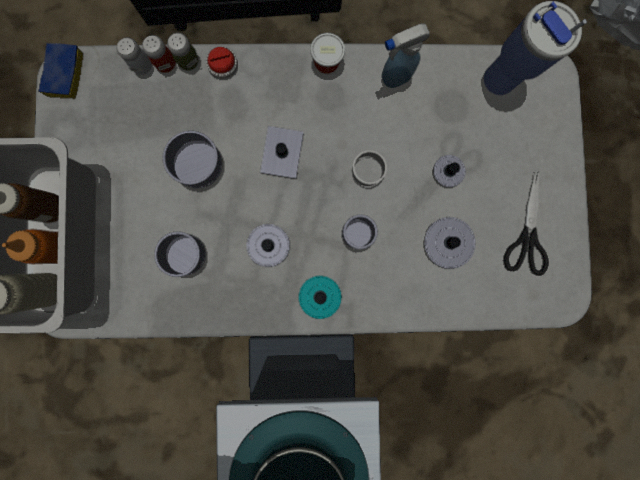

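View pics/sc0.png

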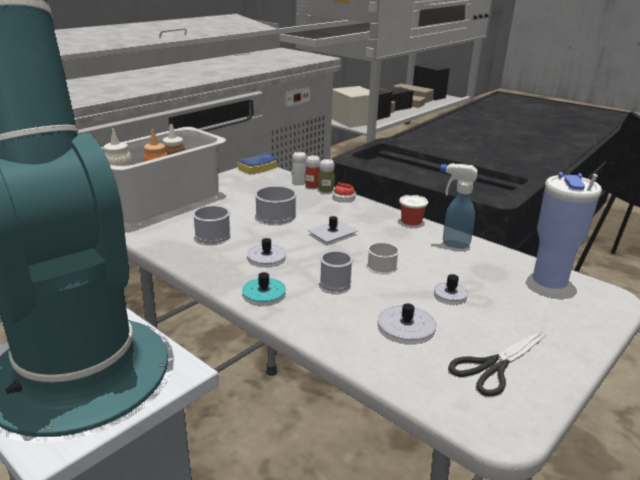

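The top view shows these candidates:
- **Pots:** large (192,160), medium (181,255), small (360,232).
- **Lids:** small (449,171), large (450,243), medium (268,246).
- **Look-alikes to avoid:** turquoise lid (320,297), oblong lid (283,152), dough ring (369,169).

Next I'll overlay the model circles on an enlarged crop.

```bash
cat > ov.py <<'E'
from h import *
import sys
c=load('top0')
# px of circle centre at given z, radius
G={'PL':((191.5,158),.06,.05),'PM':((180,254),.06,.0405),'PS':((360,232),.06,.031),'LS':((449,171),.012,.033),'LM':((268,246),.012,.0425),'LL':((449.5,243),.012,.052)}
img=cv2.resize(c['pixels'][110:300,140:490,::-1].copy(),None,fx=2.28,fy=2.28,interpolation=cv2.INTER_CUBIC)
img=cv2.convertScaleAbs(img,alpha=1.3)
a=np.linspace(0,2*np.pi,60)
for k,(px,z,r) in G.items():
    P=ray(c,px,z); print(k,P.round(4),np.hypot(*P[:2]).round(3))
    def dr(r,z,col):
        q=(proj(c,np.c_[P[0]+r*np.cos(a),P[1]+r*np.sin(a),0*a+z])-[140,110]+.5)*2.28-.5
        cv2.polylines(img,[np.round(q*8).astype(int)],True,col,1,cv2.LINE_AA,3)
    dr(r,z,(0,0,255))
    dr(.011,.044,(0,255,0)) if k[0]=='L' else dr(r,0,(0,255,0))
cv2.imwrite(f'pics/{sys.argv[1]}.png',img)
print(proj(c,[[0,0,0],[.137,.61,.23]]))
E
python3 ov.py ov1
```

```text
PL [0.6234 0.1918 0.06  ] 0.652
PM [0.4438 0.2126 0.06  ] 0.492
PS [ 0.4792 -0.1219  0.06  ] 0.495
LS [ 0.6027 -0.3117  0.012 ] 0.679
LM [0.4574 0.0541 0.012 ] 0.461
LL [ 0.4572 -0.3071  0.012 ] 0.551
[[ 299.38349918  479.91296828]
 [-121.45334241  466.54962897]]
```

View pics/ov1.png

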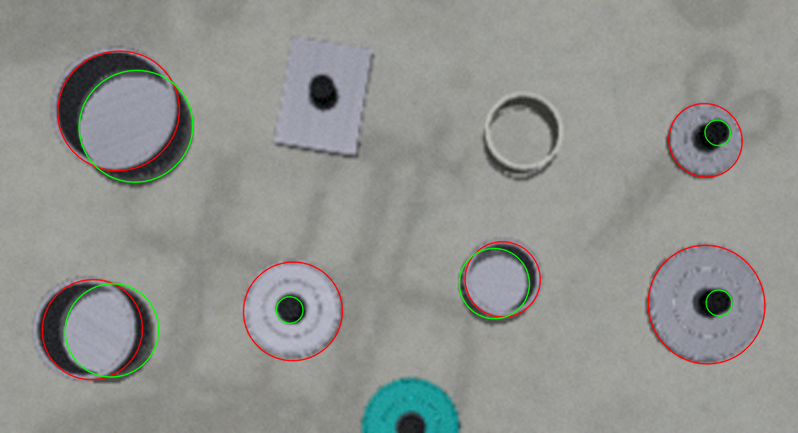

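Lids match well. The pots need a closer look.

```bash
cat > ov2.py <<'E'
from h import *
c=load('top0'); a=np.linspace(0,2*np.pi,80)
G={'PL':((190.5,158.5),.05),'PM':((179,254.5),.0405),'PS':((359.3,231.5),.031)}
o=[]
for k,(px,r) in G.items():
    P=ray(c,px,.06);print(k,P.round(4)); u=int(px[0])-30;v=int(px[1])-30;s=4
    im=cv2.convertScaleAbs(cv2.resize(c['pixels'][v:v+66,u:u+66,::-1],None,fx=s,fy=s,interpolation=cv2.INTER_CUBIC),alpha=1.6)
    raw=im.copy()
    for z,rr,col in((.06,r,(0,0,255)),(.06,r-.003,(0,128,255)),(0,r,(0,255,0))):
        q=(proj(c,np.c_[P[0]+rr*np.cos(a),P[1]+rr*np.sin(a),0*a+z])-[u,v]+.5)*s-.5
        cv2.polylines(im,[np.round(q*8).astype(int)],True,col,1,cv2.LINE_AA,3)
    o.append(np.vstack([raw,im]))
cv2.imwrite('pics/ov2.png',np.hstack(o))
E
python3 ov2.py
```

```text
PL [0.6225 0.1937 0.06  ]
PM [0.4429 0.2145 0.06  ]
PS [ 0.4802 -0.1206  0.06  ]
```

View pics/ov2.png

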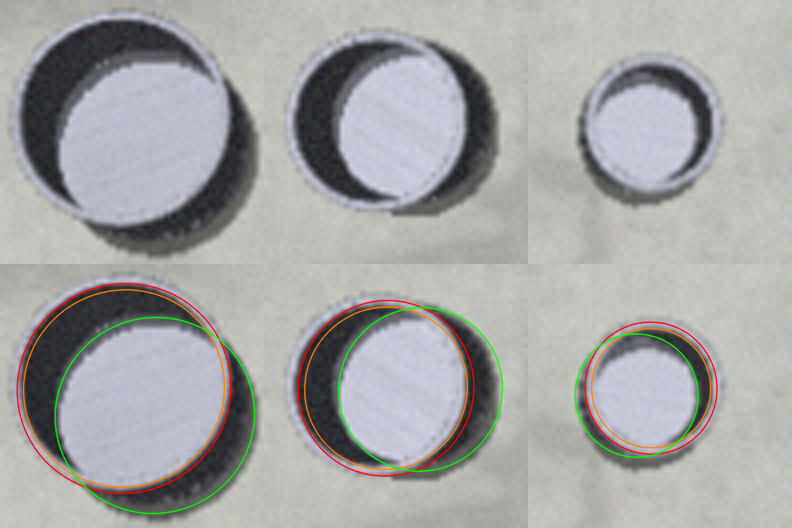

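Rim outlines, read from the enlarged crop and converted to full-image pixels, centre at PL (190,157), PM (177,253.8) and PS (359.8,231.4). The rims of the scene view can cross-check this.

```bash
cat > ov3.py <<'E'
from h import *
c=load('top0'); a=np.linspace(0,2*np.pi,80)
G={'PL':((190,157),.06,.05),'PM':((177,253.75),.06,.0405),'PS':((359.8,231.4),.06,.031),'LS':((449,171),.012,.033),'LM':((268,246),.012,.0425),'LL':((449.5,243),.012,.052)}
d=load('sc0'); o=[]
for k,(px,zt,r) in G.items():
    P=ray(c,px,zt);print(k,P.round(4)); u0,v0=proj(d,[[P[0],P[1],.03]])[0]; u=int(u0)-32;v=int(v0)-32;s=4
    im=cv2.convertScaleAbs(cv2.resize(d['pixels'][v:v+65,u:u+65,::-1],None,fx=s,fy=s,interpolation=cv2.INTER_CUBIC),alpha=1.3)
    for z,rr,col in((zt,r,(0,0,255)),(0,r,(0,255,0)) if k[0]=='P' else (.044,.011,(0,255,0)),):
        q=(proj(d,np.c_[P[0]+rr*np.cos(a),P[1]+rr*np.sin(a),0*a+z])-[u,v]+.5)*s-.5
        cv2.polylines(im,[np.round(q*8).astype(int)],True,col,1,cv2.LINE_AA,3)
    o.append(im)
cv2.imwrite('pics/ov3.png',np.vstack([np.hstack(o[:3]),np.hstack(o[3:])]))
E
python3 ov3.py
```

```text
PL [0.6254 0.1947 0.06  ]
PM [0.4444 0.2181 0.06  ]
PS [ 0.4804 -0.1216  0.06  ]
LS [ 0.6027 -0.3117  0.012 ]
LM [0.4574 0.0541 0.012 ]
LL [ 0.4572 -0.3071  0.012 ]
```

View pics/ov3.png

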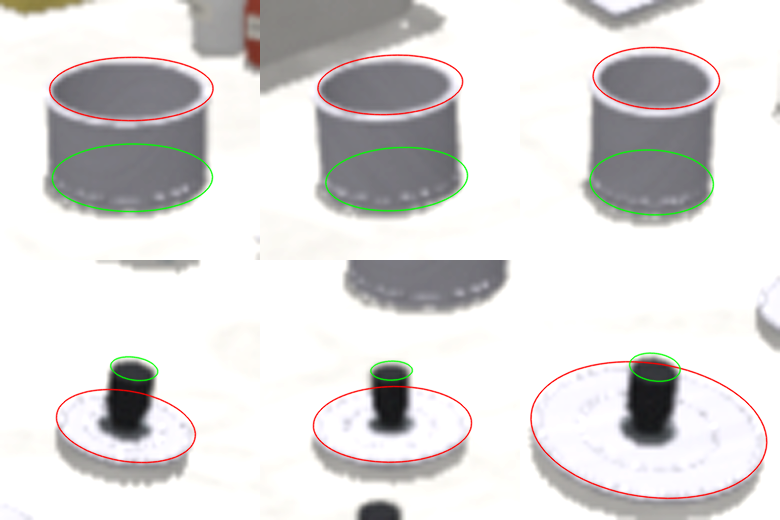

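Everything agrees: lids match in both views, and the scene camera is only about 1 px off everywhere. I chose the knobbed grey round lids LS, LM and LL. I'll start with the medium lid: lift, square the tool up, then traverse.

step_arm --steps '[{"linear": [0,0,-0.035],"yaw": -6.35,"jaw": 1},{"linear": [0,0,-0.035],"yaw": -6.35,"jaw": 1},{"linear": [-0.0178,-0.0308,0],"yaw": 0,"jaw": 1},{"linear": [-0.0178,-0.0308,0],"yaw": 0,"jaw": 1},{"linear": [-0.0178,-0.0308,0],"yaw": 0,"jaw": 1},{"linear": [-0.0178,-0.0308,0],"yaw": 0,"jaw": 1},{"linear": [-0.0178,-0.0308,0],"yaw": 0,"jaw": 1},{"linear": [-0.0178,-0.0308,0],"yaw": 0,"jaw": 1},{"linear": [-0.0178,-0.0308,0],"yaw": 0,"jaw": 1},{"linear": [-0.0178,-0.0308,0],"yaw": 0,"jaw": 1}]' --newtons 60

```text
time: 0.93
position: [0.2803, 0.3615, 0.3011]
orientation: [0.0, 1.0, -0.0, -0.0]
contact_force: [0.7, 0.5, 0.6]
finger_gap: 0.0854
grasp_force: 0.0
```

```bash
cat >> h.py <<'E'
from scipy.spatial.transform import Rotation as Ro
T={'PL':(.6254,.1947),'PM':(.4444,.2181),'PS':(.4804,-.1216),'LS':(.6027,-.3117),'LM':(.4574,.0541),'LL':(.4572,-.3071)}
def go(x,y,z):
    s=robot.get_state();R=Ro.from_quat(s['orientation']).as_matrix();p=np.array(s['position'])
    print('t',round(s['time'],2),'p',p.round(4),'tool shift',(R.T@(np.array([x,y,z])-p)).round(4),'yaw to square',round(np.degrees(np.arctan2(R[1,0],R[0,0]))%360-180,2),'tilt',np.degrees(np.arccos(-R[2,2])).round(2),'gap',round(s['finger_gap'],4),'F',np.array(s['contact_force']).round(1),'q7',round(s['qpos'][6],2))
E
python3 -c "
from h import *
go(*T['LM'],.1)"
```

```text
t 0.93 p [0.2803 0.3615 0.3011] tool shift [-0.1772 -0.3073  0.2011] yaw to square -0.01 tilt 0.02 gap 0.0854 F [0.7 0.5 0.6] q7 0.6
```

step_arm --steps '[{"linear": [-0.01772,-0.03073,0.019],"yaw": 0,"jaw": 1},{"linear": [-0.01772,-0.03073,0.019],"yaw": 0,"jaw": 1},{"linear": [-0.01772,-0.03073,0.019],"yaw": 0,"jaw": 1},{"linear": [-0.01772,-0.03073,0.019],"yaw": 0,"jaw": 1},{"linear": [-0.01772,-0.03073,0.019],"yaw": 0,"jaw": 1},{"linear": [-0.01772,-0.03073,0.019],"yaw": 0,"jaw": 1},{"linear": [-0.01772,-0.03073,0.019],"yaw": 0,"jaw": 1},{"linear": [-0.01772,-0.03073,0.019],"yaw": 0,"jaw": 1},{"linear": [-0.01772,-0.03073,0.019],"yaw": 0,"jaw": 1},{"linear": [-0.01772,-0.03073,0.019],"yaw": 0,"jaw": 1}]'

```text
time: 1.77
position: [0.4574, 0.0543, 0.1104]
orientation: [-0.0, 1.0, -0.0, 0.0]
contact_force: [0.9, 1.2, 0.6]
finger_gap: 0.0853
grasp_force: 0.0
```

```bash
python3 -c "
from h import *
go(*T['LM'],.015)
c=snap('wrist','w0'); P=T['LM']
im=c['pixels'][:,:,::-1].copy(); a=np.linspace(0,6.28,60)
for r,z in((.0425,.012),(.011,.044)):
  cv2.polylines(im,[np.round(proj(c,np.c_[P[0]+r*np.cos(a),P[1]+r*np.sin(a),0*a+z])*8).astype(int)],True,(0,0,255),1,16,3)
cv2.imwrite('pics/w0o.png',im)"
```

```text
t 1.77 p [0.4574 0.0543 0.1104] tool shift [ 0.0001 -0.0001  0.0954] yaw to square 0.02 tilt 0.02 gap 0.0853 F [0.9 1.2 0.6] q7 1.56
```

View pics/w0o.png

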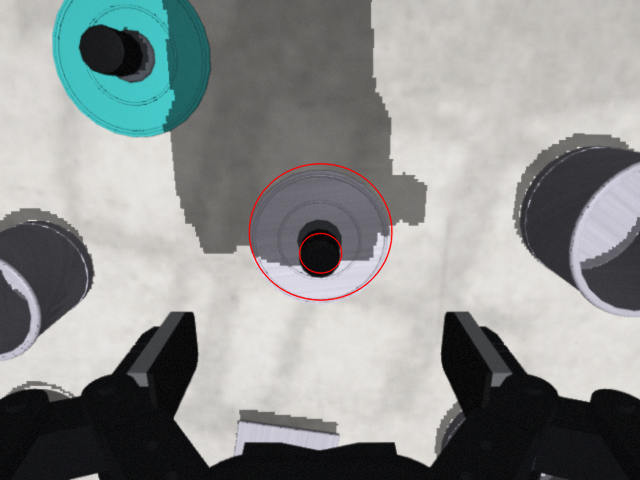

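The wrist view shows the grey medium lid's knob at (320,255), about 3 px from the prediction, so it's within 2 mm. Descending to grip.

step_arm --steps '[{"linear": [-0.001,0,0.024],"yaw": 0,"jaw": 1},{"linear": [0,0,0.024],"yaw": 0,"jaw": 1},{"linear": [0,0,0.024],"yaw": 0,"jaw": 1},{"linear": [0,0,0.023],"yaw": 0,"jaw": 1},{"linear": [0,0,0],"yaw": 0,"jaw": 0},{"linear": [0,0,0],"yaw": 0,"jaw": 0},{"linear": [0,0,0],"yaw": 0,"jaw": 0},{"linear": [0,0,0],"yaw": 0,"jaw": 0},{"linear": [0,0,0],"yaw": 0,"jaw": 0},{"linear": [0,0,0],"yaw": 0,"jaw": 0}]'

```text
time: 2.65
position: [0.4587, 0.0562, 0.0176]
orientation: [-0.0, 1.0, 0.0, 0.001]
contact_force: [-4.2, -0.3, 17.3]
finger_gap: 0.0203
grasp_force: 58.0
```

step_arm --steps '[{"linear": [0,0,-0.02],"yaw": 0,"jaw": 0},{"linear": [0,0,-0.035],"yaw": 0,"jaw": 0},{"linear": [0,0,-0.035],"yaw": 0,"jaw": 0},{"linear": [0.001,0.012,-0.03],"yaw": 0,"jaw": 0},{"linear": [0.002,0.025,0],"yaw": 0,"jaw": 0},{"linear": [0.002,0.035,0],"yaw": 0,"jaw": 0},{"linear": [0.002,0.035,0],"yaw": 0,"jaw": 0},{"linear": [0.002,0.035,0],"yaw": 0,"jaw": 0},{"linear": [0.003,0.022,0],"yaw": 0,"jaw": 0},{"linear": [0,0,0],"yaw": 0,"jaw": 0}]'

```text
time: 3.48
position: [0.445, 0.2249, 0.1369]
orientation: [-0.003, 1.0, 0.001, 0.0]
contact_force: [-0.3, 0.2, -0.9]
finger_gap: 0.0199
grasp_force: 59.2
```

```bash
python3 -c "
from h import *
go(.4454,.2191,.066)
c=snap('scene','s1')['pixels']; w=snap('wrist','w1')['pixels']
P=np.hstack([cv2.resize(c[150:270,130:290],None,fx=2.5,fy=2.5),cv2.resize(w,(400,300))])
cv2.imwrite('pics/p1.png',P[:,:,::-1])"
```

```text
t 3.48 p [0.445  0.2249 0.1369] tool shift [-0.0003 -0.006   0.0709] yaw to square 0.33 tilt 0.11 gap 0.0199 F [-0.3  0.2 -0.9] q7 1.18
```

View pics/p1.png

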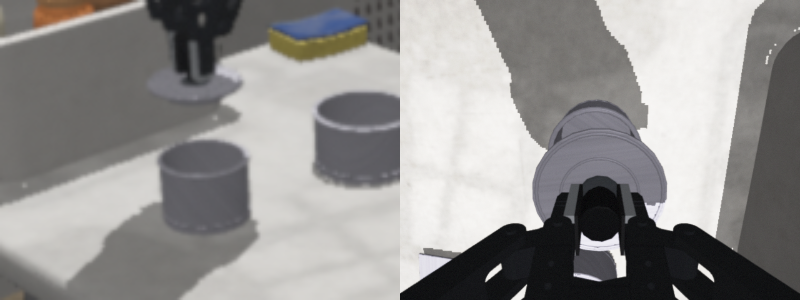

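step_arm --steps '[{"linear": [0,-0.003,0],"yaw": 0,"jaw": 0},{"linear": [0,-0.003,0],"yaw": 0,"jaw": 0},{"linear": [0,0,0.01],"yaw": 0,"jaw": 0},{"linear": [0,0,0.012],"yaw": 0,"jaw": 0},{"linear": [0,0,0.012],"yaw": 0,"jaw": 0},{"linear": [0,0,0.01],"yaw": 0,"jaw": 0},{"linear": [0,0,0.005],"yaw": 0,"jaw": 0},{"linear": [0,0,0],"yaw": 0,"jaw": 0},{"linear": [0,0,0],"yaw": 0,"jaw": 0},{"linear": [0,0,0],"yaw": 0,"jaw": 0}]'

```text
time: 4.42
position: [0.4463, 0.2139, 0.0877]
orientation: [0.0, 1.0, 0.0, 0.0]
contact_force: [-0.1, 0.3, -1.0]
finger_gap: 0.02
grasp_force: 59.2
```

```bash
python3 -c "
from h import *
go(.4454,.2191,.066)
c=snap('scene','s2')['pixels']; w=snap('wrist','w2')['pixels']
P=np.hstack([cv2.resize(c[170:260,160:280],None,fx=4,fy=4),cv2.resize(w,None,fx=.75,fy=.75)[:,120:420]])
cv2.imwrite('pics/p2.png',P[:,:,::-1])"
```

```text
t 4.42 p [0.4463 0.2139 0.0877] tool shift [0.0009 0.0052 0.0217] yaw to square -0.02 tilt 0.03 gap 0.02 F [-0.1  0.3 -1. ] q7 1.24
```

View pics/p2.png

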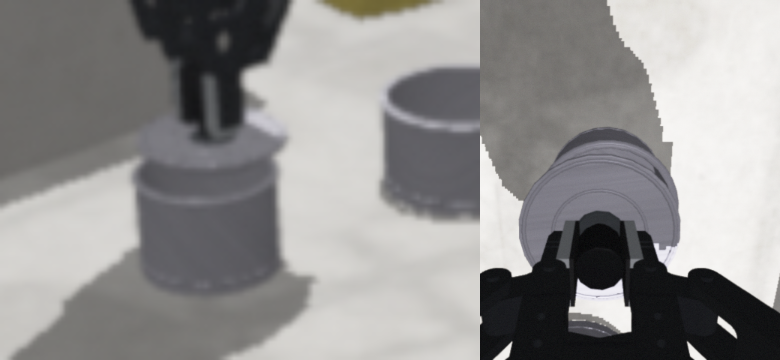

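The lid hangs level over the pot, about 5 mm short in +y, in agreement with the numbers. Correcting that and lowering gently.

step_arm --steps '[{"linear": [0.0005,0.0025,0],"yaw": 0,"jaw": 0},{"linear": [0.0005,0.0025,0],"yaw": 0,"jaw": 0},{"linear": [0,0,0],"yaw": 0,"jaw": 0},{"linear": [0,0,0.003],"yaw": 0,"jaw": 0},{"linear": [0,0,0.004],"yaw": 0,"jaw": 0},{"linear": [0,0,0.004],"yaw": 0,"jaw": 0},{"linear": [0,0,0.004],"yaw": 0,"jaw": 0},{"linear": [0,0,0.003],"yaw": 0,"jaw": 0},{"linear": [0,0,0.001],"yaw": 0,"jaw": 0},{"linear": [0,0,0],"yaw": 0,"jaw": 0}]'

```text
time: 5.35
position: [0.445, 0.2188, 0.0686]
orientation: [0.0, 1.0, 0.0, -0.0]
contact_force: [-7.5, -2.6, 15.9]
finger_gap: 0.02
grasp_force: 61.2
```

step_arm --steps '[{"linear": [0,0,0],"yaw": 0,"jaw": 1},{"linear": [0,0,0],"yaw": 0,"jaw": 1},{"linear": [0,0,0],"yaw": 0,"jaw": 1},{"linear": [0,0,0],"yaw": 0,"jaw": 1},{"linear": [0,0,0],"yaw": 0,"jaw": 1},{"linear": [0,0,0],"yaw": 0,"jaw": 1},{"linear": [0,0,-0.03],"yaw": 0,"jaw": 1},{"linear": [0,0,-0.04],"yaw": 0,"jaw": 1},{"linear": [0,0,-0.04],"yaw": 0,"jaw": 1},{"linear": [0,0,-0.03],"yaw": 0,"jaw": 1}]'

```text
time: 6.18
position: [0.4454, 0.2188, 0.2112]
orientation: [0.0, 1.0, 0.0, 0.001]
contact_force: [0.2, 0.2, -0.7]
finger_gap: 0.0856
grasp_force: 0.0
```

```bash
python3 -c "
from h import *
go(*T['LL'],.22)
c=snap('scene','s3')['pixels']; w=snap('wrist','w3')['pixels']
P=np.hstack([cv2.resize(c[170:260,160:280],None,fx=4,fy=4),cv2.resize(w,None,fx=.75,fy=.75)[:,120:420]])
cv2.imwrite('pics/p3.png',P[:,:,::-1])"
```

```text
t 6.18 p [0.4454 0.2188 0.2112] tool shift [-0.0122 -0.5259 -0.0091] yaw to square -0.03 tilt 0.1 gap 0.0856 F [ 0.2  0.2 -0.7] q7 1.14
```

View pics/p3.png

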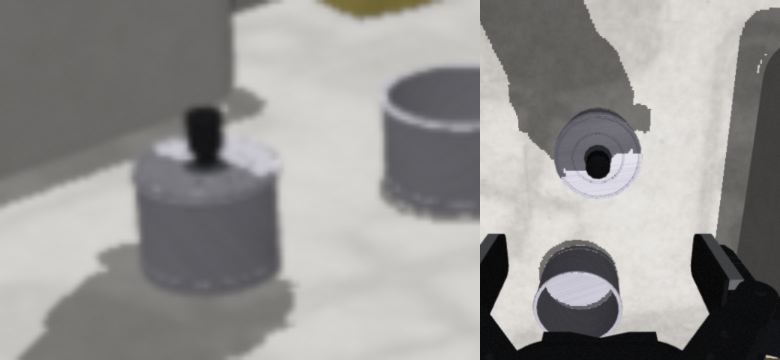

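Medium lid is fully seated: the disc lies level on the rim all round. Next the large lid.

step_arm --steps '[{"linear": [-0.0012,-0.035,0],"yaw": 0,"jaw": 1},{"linear": [-0.0012,-0.04,0],"yaw": 0,"jaw": 1},{"linear": [-0.0012,-0.04,0],"yaw": 0,"jaw": 1},{"linear": [-0.0012,-0.04,0],"yaw": 0,"jaw": 1},{"linear": [-0.0012,-0.04,0],"yaw": 0,"jaw": 1},{"linear": [-0.0012,-0.04,0],"yaw": 0,"jaw": 1},{"linear": [-0.0012,-0.04,0],"yaw": 0,"jaw": 1},{"linear": [-0.0012,-0.04,0],"yaw": 0,"jaw": 1},{"linear": [-0.0012,-0.04,0],"yaw": 0,"jaw": 1},{"linear": [-0.0012,-0.04,0],"yaw": 0,"jaw": 1}]'

```text
time: 7.12
position: [0.4565, -0.1779, 0.2082]
orientation: [-0.0, 1.0, 0.0, 0.0]
contact_force: [1.6, 1.0, 0.2]
finger_gap: 0.0857
grasp_force: 0.0
```

step_arm --steps '[{"linear": [0,-0.04,0.01],"yaw": 0,"jaw": 1},{"linear": [0,-0.035,0.02],"yaw": 0,"jaw": 1},{"linear": [0,-0.03,0.02],"yaw": 0,"jaw": 1},{"linear": [0,-0.02,0.02],"yaw": 0,"jaw": 1},{"linear": [0,-0.005,0.02],"yaw": 0,"jaw": 1},{"linear": [0,0,0.02],"yaw": 0,"jaw": 1},{"linear": [0,0,0],"yaw": 0,"jaw": 1},{"linear": [0,0,0],"yaw": 0,"jaw": 1},{"linear": [0,0,0],"yaw": 0,"jaw": 1},{"linear": [0,0,0],"yaw": 0,"jaw": 1}]'

```text
time: 7.95
position: [0.4577, -0.3061, 0.0996]
orientation: [-0.0, 1.0, -0.0, 0.001]
contact_force: [-0.0, 0.3, -0.4]
finger_gap: 0.0856
grasp_force: 0.0
```

```bash
python3 -c "
from h import *
go(.4582,-.3061,.0165)"
```

```text
t 7.95 p [ 0.4577 -0.3061  0.0996] tool shift [-0.0004  0.      0.0831] yaw to square 0.03 tilt 0.1 gap 0.0856 F [-0.   0.3 -0.4] q7 2.45
```

step_arm --steps '[{"linear": [0,0,0.021],"yaw": 0,"jaw": 1},{"linear": [0,0,0.021],"yaw": 0,"jaw": 1},{"linear": [0,0,0.021],"yaw": 0,"jaw": 1},{"linear": [0,0,0.0185],"yaw": 0,"jaw": 1},{"linear": [0,0,0],"yaw": 0,"jaw": 0},{"linear": [0,0,0],"yaw": 0,"jaw": 0},{"linear": [0,0,0],"yaw": 0,"jaw": 0},{"linear": [0,0,0],"yaw": 0,"jaw": 0},{"linear": [0,0,0],"yaw": 0,"jaw": 0},{"linear": [0,0,0],"yaw": 0,"jaw": 0}]'

```text
time: 8.78
position: [0.4576, -0.3063, 0.0182]
orientation: [-0.0, 1.0, -0.0, 0.001]
contact_force: [-2.4, 3.3, 14.3]
finger_gap: 0.0201
grasp_force: 58.1
```

step_arm --steps '[{"linear": [0,0,-0.02],"yaw": 0,"jaw": 0},{"linear": [0,0,-0.03],"yaw": 0,"jaw": 0},{"linear": [0,0,-0.035],"yaw": 0,"jaw": 0},{"linear": [0,0,-0.035],"yaw": 0,"jaw": 0},{"linear": [-0.005,0.012,-0.02],"yaw": 0,"jaw": 0},{"linear": [-0.01,0.025,0],"yaw": 0,"jaw": 0},{"linear": [-0.012,0.035,0],"yaw": 0,"jaw": 0},{"linear": [-0.012,0.035,0],"yaw": 0,"jaw": 0},{"linear": [-0.012,0.035,0],"yaw": 0,"jaw": 0},{"linear": [-0.012,0.035,0],"yaw": 0,"jaw": 0}]'

```text
time: 9.62
position: [0.5203, -0.1273, 0.1575]
orientation: [0.0, 1.0, 0.0, 0.0]
contact_force: [1.6, -0.7, -0.8]
finger_gap: 0.02
grasp_force: 59.3
```

step_arm --steps '[{"linear": [-0.011,0.035,0],"yaw": 0,"jaw": 0},{"linear": [-0.011,0.035,0],"yaw": 0,"jaw": 0},{"linear": [-0.011,0.035,0],"yaw": 0,"jaw": 0},{"linear": [-0.011,0.035,0],"yaw": 0,"jaw": 0},{"linear": [-0.011,0.035,0],"yaw": 0,"jaw": 0},{"linear": [-0.011,0.035,0],"yaw": 0,"jaw": 0},{"linear": [-0.011,0.035,0],"yaw": 0,"jaw": 0},{"linear": [-0.011,0.03,0],"yaw": 0,"jaw": 0},{"linear": [-0.008,0.015,0],"yaw": 0,"jaw": 0},{"linear": [0,0,0],"yaw": 0,"jaw": 0}]'

```text
time: 10.45
position: [0.6166, 0.1657, 0.1568]
orientation: [-0.003, 1.0, 0.001, 0.0]
contact_force: [-0.0, -1.0, -1.2]
finger_gap: 0.0197
grasp_force: 59.3
```

step_arm --steps '[{"linear": [0,0,0],"yaw": 0,"jaw": 0},{"linear": [0,0,0],"yaw": 0,"jaw": 0},{"linear": [0,0,0.015],"yaw": 0,"jaw": 0},{"linear": [0,0,0.015],"yaw": 0,"jaw": 0},{"linear": [0,0,0.015],"yaw": 0,"jaw": 0},{"linear": [0,0,0.01],"yaw": 0,"jaw": 0},{"linear": [0,0,0],"yaw": 0,"jaw": 0},{"linear": [0,0,0],"yaw": 0,"jaw": 0},{"linear": [0,0,0],"yaw": 0,"jaw": 0},{"linear": [0,0,0],"yaw": 0,"jaw": 0}]'

```text
time: 11.28
position: [0.6165, 0.1608, 0.1028]
orientation: [0.0, 1.0, 0.0, 0.001]
contact_force: [-0.0, 0.3, -0.8]
finger_gap: 0.0198
grasp_force: 59.3
```

```bash
python3 -c "
from h import *
go(.6264,.1957,.069)"
```

```text
t 11.28 p [0.6165 0.1608 0.1028] tool shift [-0.0098  0.0349  0.0339] yaw to square -0.02 tilt 0.08 gap 0.0198 F [-0.   0.3 -0.8] q7 1.56
```

step_arm --steps '[{"linear": [-0.003,0.01,0],"yaw": 0,"jaw": 0},{"linear": [-0.003,0.01,0],"yaw": 0,"jaw": 0},{"linear": [-0.0028,0.01,0],"yaw": 0,"jaw": 0},{"linear": [-0.001,0.005,0],"yaw": 0,"jaw": 0},{"linear": [0,0,0.006],"yaw": 0,"jaw": 0},{"linear": [0,0,0.006],"yaw": 0,"jaw": 0},{"linear": [0,0,0],"yaw": 0,"jaw": 0},{"linear": [0,0,0],"yaw": 0,"jaw": 0},{"linear": [0,0,0],"yaw": 0,"jaw": 0},{"linear": [0,0,0],"yaw": 0,"jaw": 0}]'

```text
time: 12.12
position: [0.6259, 0.1955, 0.09]
orientation: [0.0, 1.0, -0.0, 0.0]
contact_force: [0.0, 0.8, -0.7]
finger_gap: 0.0196
grasp_force: 59.2
```

```bash
python3 -c "
from h import *
go(.6264,.1957,.069)
c=snap('scene','s4')['pixels']; w=snap('wrist','w4')['pixels']
P=np.hstack([cv2.resize(c[150:240,220:340],None,fx=4,fy=4),cv2.resize(w,None,fx=.75,fy=.75)[:,90:390]])
cv2.imwrite('pics/p4.png',P[:,:,::-1])"
```

```text
t 12.12 p [0.6259 0.1955 0.09  ] tool shift [-0.0004  0.0002  0.021 ] yaw to square -0.04 tilt 0.01 gap 0.0196 F [ 0.   0.8 -0.7] q7 1.51
```

View pics/p4.png

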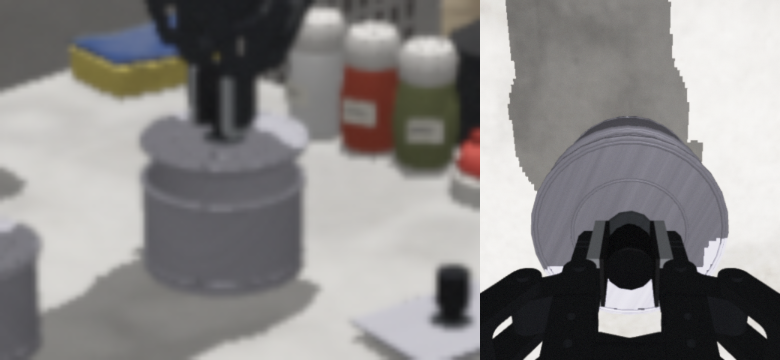

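The lid is centred over the large pot in both views (scene: lid centre column about 223, pot about 223). Lowering.

step_arm --steps '[{"linear": [0,0,0.003],"yaw": 0,"jaw": 0},{"linear": [0,0,0.004],"yaw": 0,"jaw": 0},{"linear": [0,0,0.004],"yaw": 0,"jaw": 0},{"linear": [0,0,0.004],"yaw": 0,"jaw": 0},{"linear": [0,0,0.003],"yaw": 0,"jaw": 0},{"linear": [0,0,0.002],"yaw": 0,"jaw": 0},{"linear": [0,0,0.001],"yaw": 0,"jaw": 0},{"linear": [0,0,0],"yaw": 0,"jaw": 0},{"linear": [0,0,0],"yaw": 0,"jaw": 0},{"linear": [0,0,0],"yaw": 0,"jaw": 0}]'

```text
time: 13.05
position: [0.6258, 0.1959, 0.0692]
orientation: [0.0, 1.0, 0.0, -0.0]
contact_force: [-4.3, -0.7, 8.1]
finger_gap: 0.0202
grasp_force: 60.2
```

step_arm --steps '[{"linear": [0,0,0],"yaw": 0,"jaw": 1},{"linear": [0,0,0],"yaw": 0,"jaw": 1},{"linear": [0,0,0],"yaw": 0,"jaw": 1},{"linear": [0,0,0],"yaw": 0,"jaw": 1},{"linear": [0,0,0],"yaw": 0,"jaw": 1},{"linear": [0,0,0],"yaw": 0,"jaw": 1},{"linear": [0,0,-0.03],"yaw": 0,"jaw": 1},{"linear": [0,0,-0.04],"yaw": 0,"jaw": 1},{"linear": [0,0,-0.04],"yaw": 0,"jaw": 1},{"linear": [0,0,-0.02],"yaw": 0,"jaw": 1}]'

```text
time: 13.88
position: [0.6271, 0.1958, 0.2036]
orientation: [0.0, 1.0, 0.001, 0.002]
contact_force: [0.0, 0.0, -1.1]
finger_gap: 0.0853
grasp_force: 0.0
```

step_arm --steps '[{"linear": [0.002,-0.035,0],"yaw": 0,"jaw": 1},{"linear": [0.002,-0.04,0],"yaw": 0,"jaw": 1},{"linear": [0.002,-0.04,0],"yaw": 0,"jaw": 1},{"linear": [0.002,-0.04,0],"yaw": 0,"jaw": 1},{"linear": [0.002,-0.04,0],"yaw": 0,"jaw": 1},{"linear": [0.002,-0.04,0],"yaw": 0,"jaw": 1},{"linear": [0.002,-0.04,0],"yaw": 0,"jaw": 1},{"linear": [0.002,-0.04,0],"yaw": 0,"jaw": 1},{"linear": [0.002,-0.04,0],"yaw": 0,"jaw": 1},{"linear": [0.002,-0.04,0],"yaw": 0,"jaw": 1}]'

```text
time: 14.72
position: [0.6054, -0.2009, 0.199]
orientation: [-0.0, 1.0, 0.0, 0.0]
contact_force: [0.5, -0.0, 0.2]
finger_gap: 0.0854
grasp_force: 0.0
```

```bash
python3 -c "
from h import *
go(.6037,-.3107,.1)"
```

```text
t 14.72 p [ 0.6054 -0.2009  0.199 ] tool shift [ 0.0017 -0.1098  0.099 ] yaw to square 0.0 tilt 0.02 gap 0.0854 F [ 0.5 -0.   0.2] q7 2.11
```

step_arm --steps '[{"linear": [0.001,-0.035,0.01],"yaw": 0,"jaw": 1},{"linear": [0,-0.03,0.02],"yaw": 0,"jaw": 1},{"linear": [0,-0.025,0.02],"yaw": 0,"jaw": 1},{"linear": [0,-0.015,0.02],"yaw": 0,"jaw": 1},{"linear": [0,-0.0065,0.02],"yaw": 0,"jaw": 1},{"linear": [0,0,0.01],"yaw": 0,"jaw": 1},{"linear": [0,0,0],"yaw": 0,"jaw": 1},{"linear": [0,0,0],"yaw": 0,"jaw": 1},{"linear": [0,0,0],"yaw": 0,"jaw": 1},{"linear": [0,0,0],"yaw": 0,"jaw": 1}]'

```text
time: 15.55
position: [0.6056, -0.31, 0.1003]
orientation: [-0.0, 1.0, -0.0, 0.001]
contact_force: [-0.8, 0.1, -0.7]
finger_gap: 0.0855
grasp_force: 0.0
```

```bash
python3 -c "
from h import *
go(.6037,-.3107,.0165)"
```

```text
t 15.55 p [ 0.6056 -0.31    0.1003] tool shift [ 0.0021 -0.0006  0.0838] yaw to square 0.06 tilt 0.11 gap 0.0855 F [-0.8  0.1 -0.7] q7 2.32
```

step_arm --steps '[{"linear": [0.0015,-0.0005,0.021],"yaw": 0,"jaw": 1},{"linear": [0,0,0.021],"yaw": 0,"jaw": 1},{"linear": [0,0,0.021],"yaw": 0,"jaw": 1},{"linear": [0,0,0.019],"yaw": 0,"jaw": 1},{"linear": [0,0,0],"yaw": 0,"jaw": 0},{"linear": [0,0,0],"yaw": 0,"jaw": 0},{"linear": [0,0,0],"yaw": 0,"jaw": 0},{"linear": [0,0,0],"yaw": 0,"jaw": 0},{"linear": [0,0,0],"yaw": 0,"jaw": 0},{"linear": [0,0,0],"yaw": 0,"jaw": 0}]'

```text
time: 16.38
position: [0.604, -0.3113, 0.0183]
orientation: [-0.0, 1.0, -0.0, 0.001]
contact_force: [-1.5, 2.1, 8.3]
finger_gap: 0.0198
grasp_force: 58.3
```

step_arm --steps '[{"linear": [0,0,-0.02],"yaw": 0,"jaw": 0},{"linear": [0,0,-0.035],"yaw": 0,"jaw": 0},{"linear": [0,0,-0.035],"yaw": 0,"jaw": 0},{"linear": [0,0,-0.03],"yaw": 0,"jaw": 0},{"linear": [0.01,0.015,0],"yaw": 0,"jaw": 0},{"linear": [0.02,0.03,0],"yaw": 0,"jaw": 0},{"linear": [0.022,0.034,0],"yaw": 0,"jaw": 0},{"linear": [0.022,0.034,0],"yaw": 0,"jaw": 0},{"linear": [0.022,0.034,0],"yaw": 0,"jaw": 0},{"linear": [0.016,0.026,0],"yaw": 0,"jaw": 0}]'

```text
time: 17.22
position: [0.4895, -0.1357, 0.137]
orientation: [-0.0, 1.0, 0.001, 0.0]
contact_force: [2.0, -0.4, -0.8]
finger_gap: 0.0201
grasp_force: 59.0
```

step_arm --steps '[{"linear": [0.0086,0.014,0],"yaw": 0,"jaw": 0},{"linear": [0.002,0.0037,0],"yaw": 0,"jaw": 0},{"linear": [0,0,0],"yaw": 0,"jaw": 0},{"linear": [0,0,0.015],"yaw": 0,"jaw": 0},{"linear": [0,0,0.015],"yaw": 0,"jaw": 0},{"linear": [0,0,0.015],"yaw": 0,"jaw": 0},{"linear": [0,0,0],"yaw": 0,"jaw": 0},{"linear": [0,0,0],"yaw": 0,"jaw": 0},{"linear": [0,0,0],"yaw": 0,"jaw": 0},{"linear": [0,0,0],"yaw": 0,"jaw": 0}]'

```text
time: 18.05
position: [0.4813, -0.1209, 0.0927]
orientation: [0.0, 1.0, -0.0, 0.001]
contact_force: [0.1, 0.4, -0.8]
finger_gap: 0.0196
grasp_force: 59.0
```

```bash
python3 -c "
from h import *
go(.4814,-.1206,.069)
c=snap('scene','s5')['pixels']; w=snap('wrist','w5')['pixels']
P=np.hstack([cv2.resize(c[220:310,275:395],None,fx=4,fy=4),cv2.resize(w,None,fx=.75,fy=.75)[:,90:390]])
cv2.imwrite('pics/p5.png',P[:,:,::-1])"
```

```text
t 18.05 p [ 0.4813 -0.1209  0.0927] tool shift [-0.0001  0.0003  0.0237] yaw to square -0.04 tilt 0.08 gap 0.0196 F [ 0.1  0.4 -0.8] q7 2.08
```

View pics/p5.png

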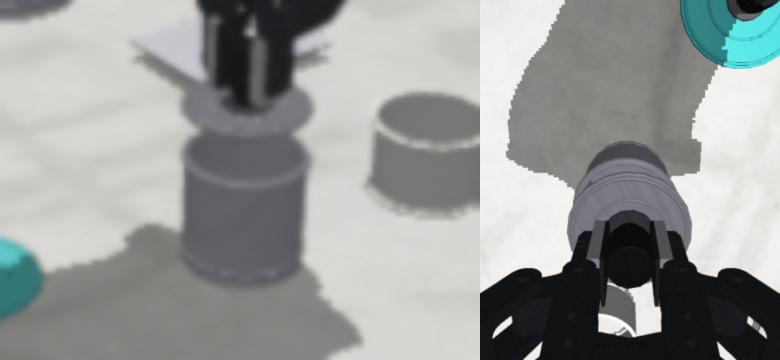

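The small lid is centred over its pot: lid column about 247 against the pot's 246 in the scene half. Lowering.

step_arm --steps '[{"linear": [0,0,0.003],"yaw": 0,"jaw": 0},{"linear": [0,0,0.005],"yaw": 0,"jaw": 0},{"linear": [0,0,0.005],"yaw": 0,"jaw": 0},{"linear": [0,0,0.004],"yaw": 0,"jaw": 0},{"linear": [0,0,0.003],"yaw": 0,"jaw": 0},{"linear": [0,0,0.002],"yaw": 0,"jaw": 0},{"linear": [0,0,0.0015],"yaw": 0,"jaw": 0},{"linear": [0,0,0],"yaw": 0,"jaw": 0},{"linear": [0,0,0],"yaw": 0,"jaw": 0},{"linear": [0,0,0],"yaw": 0,"jaw": 0}]'

```text
time: 18.98
position: [0.4809, -0.1205, 0.0692]
orientation: [0.0, 1.0, 0.0, 0.0]
contact_force: [-9.3, 2.9, 26.3]
finger_gap: 0.02
grasp_force: 61.9
```

step_arm --steps '[{"linear": [0,0,0],"yaw": 0,"jaw": 1},{"linear": [0,0,0],"yaw": 0,"jaw": 1},{"linear": [0,0,0],"yaw": 0,"jaw": 1},{"linear": [0,0,0],"yaw": 0,"jaw": 1},{"linear": [0,0,0],"yaw": 0,"jaw": 1},{"linear": [0,0,0],"yaw": 0,"jaw": 1},{"linear": [0,0,-0.03],"yaw": 0,"jaw": 1},{"linear": [0,0,-0.04],"yaw": 0,"jaw": 1},{"linear": [0,0,-0.04],"yaw": 0,"jaw": 1},{"linear": [0,0,-0.04],"yaw": 0,"jaw": 1}]'

```text
time: 19.82
position: [0.4801, -0.1207, 0.2199]
orientation: [0.0, 1.0, -0.0, -0.0]
contact_force: [0.7, 1.2, 0.7]
finger_gap: 0.0851
grasp_force: 0.0
```

step_arm --steps '[{"linear": [0,-0.03,-0.02],"yaw": 0,"jaw": 1},{"linear": [0,-0.03,-0.02],"yaw": 0,"jaw": 1},{"linear": [0,-0.03,0],"yaw": 0,"jaw": 1},{"linear": [0,-0.03,0],"yaw": 0,"jaw": 1},{"linear": [0,-0.03,0],"yaw": 0,"jaw": 1},{"linear": [0,-0.02,0],"yaw": 0,"jaw": 1},{"linear": [0,0,0],"yaw": 0,"jaw": 1},{"linear": [0,0,0],"yaw": 0,"jaw": 1},{"linear": [0,0,0],"yaw": 0,"jaw": 1},{"linear": [0,0,0],"yaw": 0,"jaw": 1}]'

```text
time: 20.65
position: [0.4809, -0.2894, 0.2583]
orientation: [-0.001, 1.0, 0.0, 0.0]
contact_force: [1.1, 0.3, -0.1]
finger_gap: 0.0855
grasp_force: 0.0
```

```bash
python3 -c "
from h import *
go(.48,-.12,.2)
c=snap('scene','s6')['pixels']; t=snap('top','t6')['pixels']
P=np.hstack([cv2.resize(c[150:350,180:420],(400,333)),cv2.resize(t[100:300,140:380],(400,333))])
cv2.imwrite('pics/p6.png',P[:,:,::-1])"
```

```text
t 20.65 p [ 0.4809 -0.2894  0.2583] tool shift [0.0007 0.1693 0.0583] yaw to square 0.07 tilt 0.02 gap 0.0855 F [ 1.1  0.3 -0.1] q7 2.3
```

View pics/p6.png

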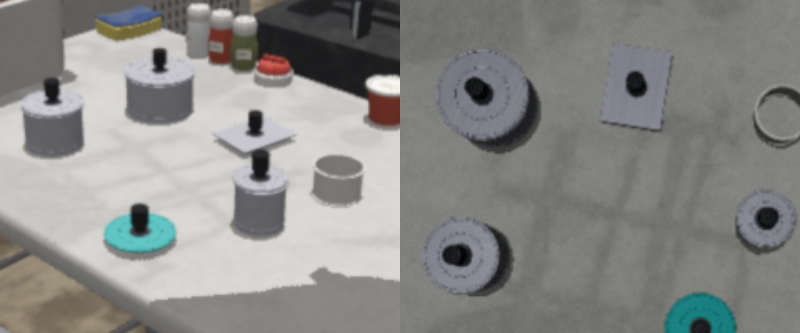

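All three lids sit level on their own pots. The oblong lid, dough ring and turquoise lid are untouched, and the arm is clear.

```bash
python3 -c "
from plant import robot
print(robot.finish_job())"
```

```text
the job is handed in; nothing more can be done
None
```

The small, medium and large lids are each seated level on the pot they fit, and the job was handed in at about 21 s of the 83 s limit; the hand-in returned no verdict.

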